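Discharge the dish in the draught shield with the antistatic gun

TASK

The dish in the small draught shield is full of static. Swing the shield's door wide open by its handle, about a right angle, and leave it open; then squeeze the trigger of the antistatic gun in the stand fully home, keep it there for two seconds and let it spring right back. Do not work the trigger before the door is open, and leave the dish and the other things on the table where they are.

Things in the scene. Friction and masses are not known exactly. Their poses are not given: they have to be found in the camera images.
- shield: draught shield, fixed to the table: open-topped box of clear panes in an aluminium frame, 160 (its x) x 140 (its y) x 160 mm high. Origin at the centre of its underside, z up. The door fills its +y face, which looks towards the gun. Inside stands a black round pedestal with its top 40 mm above the table, on which the dish lies.
- door (a joint): angle of the shield's framed clear door, rad: 0 = shut, grows as it swings outwards (towards the gun) to its stop at 1.8. The door is 146 mm wide, 8 mm thick, its top 158 mm above the table; light friction, stays where it is left.
- door_hinge (a point): point on the door's vertical hinge axis, 150 mm above the table, at the shield's +x, +y corner. Seen from above the door opens clockwise about it.
- door_handle (a point): grip point of the door handle: dark upright round bar, 12 mm thick, from 70 to 178 mm above the table (brackets to the door at 70 and 100 mm). The point is on the bar's axis at 150 mm, 42 mm out from the door's mid-plane and 120 mm from the hinge along the door, and moves with it: its -x points along the door to the free edge, its y out of the outer face.
- gun: antistatic gun in a fixed stand (dark 100 x 90 mm base). Origin at the centre of the base's underside, z up. Barrel level along y, axis 60 mm up, top 81 mm, from -88 mm (nozzle, towards the shield) to +60 mm. Its grey pistol handle stands upright, 27 (x) x 30 (y) mm, centred 30 mm to +y of the origin, top 180 mm above the table; the black trigger is on its -y side.
- gun_handle (a point): point on the axis of the gun's fixed upright handle, 150 mm above the table; axes as the gun's. The handle's faces lie 15 mm to either side of it along y. Handle and trigger together measure 54 mm along y when the trigger is free and 41 mm when it is home.
- trigger_tip (a point): centre of the trigger near its free upper end (trigger 20 mm wide, 9 mm thick, 78 mm long, pivot at its lower end 88 mm above the table, upper end about 165 mm). At rest it is about 36 mm to -y of the handle's axis (measured along the gun's y) and about 160 mm above the table; it moves with the trigger.
- trigger (a joint): angle of the sprung trigger, rad: 0 = free, leaning away from the handle; 0.20 = fully home, upright beside the handle. The spring pushes back with 3 to 6 N at the upper end.
- dish: clear flat dish with lid, 65 mm across and 13 mm high, loose on the pedestal in the shield; origin at the centre of its underside. Leave it there.
- bench_timer: white bench timer, 66 x 68 x 17 mm, loose on the far part of the table; origin under its centre. Bystander.
- grid_case: clear flat box, 57 x 68 x 9 mm, loose on the far part of the table; origin under its centre. Bystander.
There are look-alikes about, which are no part of the job. What is shaped like the dish but purple is not meant.

How it is judged:
On the way, in this order (a step that is already met when the one before it is completed fails the run):
1. the door stands wide open (beyond 1.2 rad) (value of joint door above 1.2 rad), for 0.2 s.
2. the trigger is held fully home (beyond 0.17 rad) for 1.5 s, with the door open (value of joint trigger above 0.17 rad and value of joint door above 1.2 rad), for 1.5 s.
At the end, for the whole second after the job is handed in: the trigger has sprung back (below 0.03 rad), the door stands open beyond 1.2 rad, the dish lies flat on its pedestal within 20 mm of where it was (value of joint trigger below 0.03 rad and value of joint door above 1.2 rad and angle between dish's own z axis and vertical below 0.1 rad and z of dish in the frame of shield above 0.035 m and distance of dish from where it was at the start of the episode below 0.02 m); the robot touches nothing.
It fails at once if the trigger is worked (beyond 0.08 rad) while the door is not open (below 1.1 rad) (value of joint trigger above 0.08 rad and value of joint door below 1.1 rad).
It fails at once if the dish is displaced by more than 20 mm (distance of dish from where it was at the start of the episode above 0.02 m).
It fails at once if a bystander is displaced by more than 30 mm (distance of any of bench_timer, grid_case from where it was at the start of the episode above 0.03 m).
It also fails if it takes over 56 s, if anything falls off the work surface, if the arm or the gripper's body presses on something with over 40 N, if the wrist force passes 120 N, or if a joint passes its speed limit or range.

ROBOT

A 6-joint arm with a two-finger parallel gripper is mounted at the origin on a cart in front of the work surface, level with it; the furniture and walls round the work are solid. World frame = base frame: x ahead of the robot, y to its left, z up, the work surface at z = 0. Lengths are in m, angles in rad, forces in N, time in s.
With the tool pointing down it reaches from about 0.25 to 0.775 m from the base axis. Payload 4 kg.
Tool frame: the origin (TCP) lies on the centre line of the jaws, within the pads' length; the fingertips stand robot.tips_ahead ahead of it and the grasp point (between the pads) lies 8 mm behind it (robot.tips_ahead is the distance from the TCP to the fingertips, in m); z points along the fingers, y is the line along which they close (so a half turn about z gives the same grasp; the last joint's range is limited). The gripper opens to 94 mm and grips with 3 to 60 N. Pads are 16 mm wide; open, the fingers measure 119 mm over their backs; the gripper's body (75 mm by 177 mm) begins 78 mm behind the grasp point.
Start: joints at [1.086, 0.087, 1.371, -0, 1.684, -0.103], TCP at [0.205, 0.51, 0.217] pointing down, gripper open.
Joint ranges: [-3.1, 3.1], [-0.76, 2.03], [0.27, 2.55], [-1.08, 4.22], [0.17, 2.65], [-2.57, 2.57]. Speed limits (rad/s): [2.79, 2.79, 3.14, 3.14, 3.14, 3.14].

INTERFACE

Orientations are given as [roll, pitch, yaw] about the fixed x, y, z axes, in that order (R = Rz(yaw) Ry(pitch) Rx(roll)).
In Python, from bench import robot, snapshot, close_job, spotter gives the robot as it stands. The module is installed in compiled form; this text tells all that it offers.
- The arm moves only by the tool servo_tool, never from a script. Its argument "commands" is one flat list of numbers, 7 for each row, row after row: the shift along the tool's x, y, z in m, then the turn, a rotation vector about the tool's x, y, z in degrees, then the finger opening in m, from 0 to 0.094. In form: [x, y, z, ax, ay, az, grip, x, y, z, ax, ay, az, grip, ...]. A call has 1 to 10 rows; each row is the pose to reach, as a shift and turn from the pose commanded when the call began, along the tool's axes at that moment; what a row does not reach only later rows make up. A row lasts 1/8 s, in which the tool goes at most 62.5 mm and 10.7 degrees, less where a joint would pass 70% of its speed; a pose out of reach is approached as far as the arm can. A call with a gripper value outside its range is refused whole. The fingers move at their own pace and stop on an object; the grip force is fixed at half the most. Time passes only in rows, so rows that repeat a pose let the fingers close. It gives the time, the measured TCP pose, the force, the opening and the grip force at its end, in the units of the state.
- robot.get_obs(): the state, without advancing time (a new reading comes with each control period).
- snapshot(name): name is "side" or "top"; returns a dict with "img" (420x560x3 uint8, blue, green, red), "camera_matrix" (3x3 intrinsics, pixels), "extrinsics" (4x4, takes a point from camera to world coordinates). Camera axes: x right, y down, z forward; pixel columns grow to the right and rows downward; lengths in m; the calibration is good to about 2 mm. A picture is of the moment at which its call begins. There is no depth.
- close_job(): hands the job in; it is judged then, once.
Trained networks look in a picture, given as the dict that the camera call returned (one of the last four; its "shot" number tells which), for a name from the list of things; names that differ only in an ending like _2 or _b are one class to them, and where a whole thing is asked for, a point or a joint stands for the part that bears it (a point fixed in the world has none). Each returns a list of dicts, best first, with "conf" (0 to 1); they miss things now and then, are a little off and sometimes report something else, mostly with a low value. They report only what shows in the picture. A call takes as long as a camera call. They do not tell look-alikes from the thing itself.
- spotter.trace(name, picture): "region" (420x560 bool, what is visible of it) and "box" ([left, top, width, height] in pixels, round what is visible of it).
The state is a dict: "time": time; "joint_positions": joint angles; "qvel": joint speeds; "joint_torque": joint torques, N m; "tool_pos": TCP position; "ee_rot": TCP orientation; "wrist_force": force on the tool from outside, world axes, zero at the start; "wrist_torque": the same for the moment, N m; "width": finger opening in m; "finger_force": force on a finger pad.
Only numpy, scipy, OpenCV 4.12 (cv2) and the standard library are available. Lean on these libraries where they do the work, as an engineer would, in place of code of your own. Each camera call takes 0.05 s, during which the arm holds its last target. There are 200 camera calls.

## Working session

There is one attempt and no reset: what is moved stays moved. The work goes in short steps, Python scripts to look and compute and a tool call to move; the robot and the scene stay as the last step left them, time stands still between calls to the robot, and variables do not carry over. Pictures are saved under pics/ and viewed, at most 10 in all, crops included, and the job is handed in when it is done.

Besides the shell and the picture viewer there is one more tool, called as name(argument=value, ...), one argument or row to a line, values as JSON. servo_tool: Moves the arm, as the interface text tells. Its arguments: {"type":"object","properties":{"commands":{"type":"array","items":{"type":"number"}}},"required":["commands"]}

```bash
mkdir -p pics; cat > h.py <<'E'
import numpy as np, cv2
from bench import robot, snapshot, close_job, spotter
def proj(s,P):
    P=np.atleast_2d(P); E=np.linalg.inv(s["extrinsics"]); c=(E[:3,:3]@P.T).T+E[:3,3]
    p=(np.array(s["camera_matrix"])@c.T).T; return p[:,:2]/p[:,2:]
def atz(s,uv,z):
    uv=np.atleast_2d(uv); E=np.array(s["extrinsics"]); K=np.array(s["camera_matrix"])
    d=(E[:3,:3]@np.linalg.inv(K)@np.c_[uv,np.ones(len(uv))].T).T; o=E[:3,3]
    return o+d*((z-o[2])/d[:,2])[:,None]
E
python3 - <<'E'
from h import *
np.set_printoptions(precision=3,suppress=True)
ob=robot.get_obs(); print(ob, robot.tips_ahead)
for n in ("top","side"):
    s=snapshot(n); cv2.imwrite(f"pics/{n}0.png",s["img"]); print(n,np.array(s["extrinsics"]),np.array(s["camera_matrix"]))
    for t in ["shield","door","door_handle","gun","gun_handle","trigger","dish","bench_timer","grid_case"]:
        for r in spotter.trace(t,s)[:3]:
            ys,xs=np.where(r["region"]); print(t,round(r["conf"],2),r["box"],xs.mean().round(1),ys.mean().round(1),len(xs))
E
```

```text
{'time': 0.0, 'joint_positions': array([ 1.086,  0.088,  1.372, -0.   ,  1.684, -0.103]), 'qvel': array([ 0.   , -0.   ,  0.003,  0.   ,  0.   ,  0.   ]), 'joint_torque': array([ -0.   , -34.019, -30.242,   0.072,   0.033,  -0.   ]), 'tool_pos': array([0.205, 0.51 , 0.215]), 'ee_rot': array([-3.139, -0.   ,  2.76 ]), 'wrist_force': array([-0.266, -0.393, -0.36 ]), 'wrist_torque': array([-0.041,  0.029, -0.03 ]), 'finger_force': 0.0, 'width': 0.09393177851086496} 0.011
top [[-0.025 -0.988  0.155  0.503]
 [-0.999  0.031  0.037  0.014]
 [-0.042 -0.154 -0.987  0.961]
 [ 0.     0.     0.     1.   ]] [[385.581   0.    277.898]
 [  0.    385.581 216.545]
 [  0.      0.      1.   ]]
shield 0.79 [296.3, 237.0, 113.7, 86.0] 362.7 276.3 5821
door 0.81 [299.1, 235.2, 37.5, 63.1] 320.9 270.0 578
door_handle 0.56 [296.0, 236.6, 46.1, 63.6] 321.0 269.8 622
gun 0.88 [195.9, 236.7, 67.6, 45.5] 228.5 257.5 1796
gun_handle 0.57 [194.5, 234.1, 69.6, 44.1] 228.7 257.3 1880
trigger 0.72 [203.0, 173.5, 26.2, 17.9] 217.5 182.8 404
trigger 0.54 [218.2, 250.0, 5.9, 9.5] 221.2 254.7 38
trigger 0.54 [296.0, 236
[... 578 characters left out ...]
9211
door 0.85 [300.2, 185.3, 66.5, 92.6] 332.9 229.1 4808
door 0.36 [287.1, 235.3, 3.4, 52.9] 288.8 254.9 194
door_handle 0.64 [298.6, 184.0, 68.0, 92.0] 333.1 229.1 4900
door_handle 0.54 [297.6, 165.8, 100.8, 111.8] 347.5 218.2 9159
gun 0.83 [242.2, 229.0, 85.3, 128.9] 283.0 301.2 5559
gun_handle 0.84 [239.2, 229.8, 85.2, 126.8] 282.8 301.4 5497
gun_handle 0.58 [300.6, 166.0, 100.0, 112.0] 347.6 218.4 9038
trigger 0.74 [285.4, 231.9, 9.3, 49.5] 288.9 252.4 173
dish 0.62 [230.6, 264.5, 34.5, 22.5] 247.9 275.2 592
bench_timer 0.79 [158.7, 275.3, 36.6, 24.8] 177.5 287.0 763
bench_timer 0.48 [244.2, 229.6, 81.2, 128.2] 282.9 301.0 5506
bench_timer 0.33 [285.5, 235.4, 6.0, 51.9] 288.9 253.7 191
```

```bash
python3 - <<'E'
import cv2
t=cv2.imread("pics/top0.png"); s=cv2.imread("pics/side0.png")
cv2.imwrite("pics/tc.png",cv2.resize(t[145:345,170:430],None,fx=3,fy=3,interpolation=cv2.INTER_CUBIC)[:600])
cv2.imwrite("pics/sc.png",cv2.resize(s[155:365,150:420],None,fx=2.85,fy=2.85,interpolation=cv2.INTER_CUBIC))
E
```

```text
(no output)
```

View pics/tc.png

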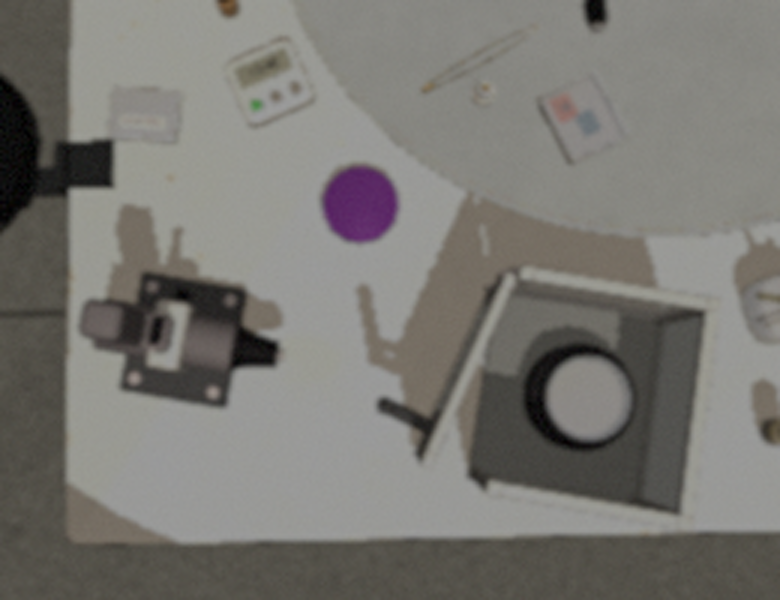

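View pics/sc.png

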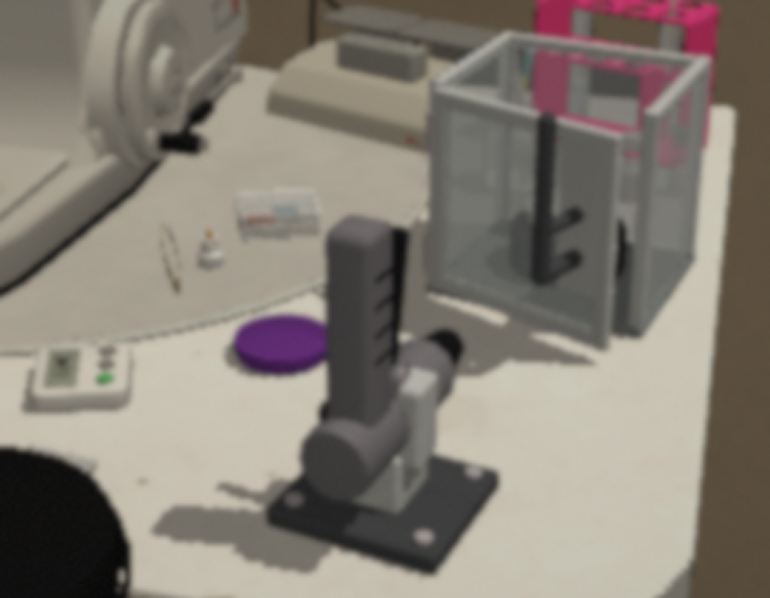

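View pics/top0.png

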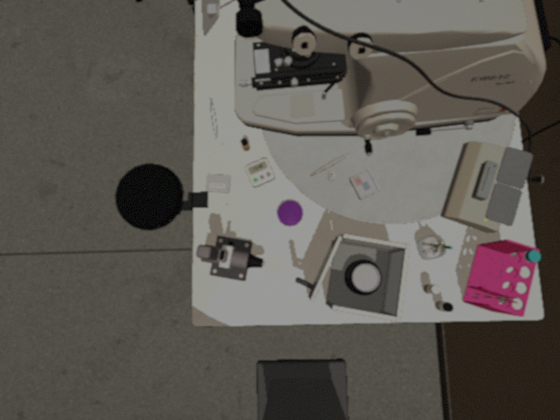

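The top picture shows the shield at (362,276) with its door already ajar: free edge at about (312,297), handle tip at (298,280). The gun stands at (228,257) with its nozzle towards the shield. The clear dish on the pedestal at (365,277) is the one meant. The purple look-alike at (289,213) lies on the table and is left alone, and I won't touch either of them. The timer is at (259,172) and the grid case at (217,183).

Next I'll fit the poses from both views.

```bash
cat > fit.py <<'E'
from h import *
from scipy.optimize import least_squares
np.set_printoptions(precision=4,suppress=True)
st,ss=snapshot("top"),snapshot("side")
T=lambda p:np.array(p)/3+[170,145]-.33
S=lambda p:np.array(p)/2.85+[150,155]-.33
def world(p,q):
    c,s=np.cos(p[2]),np.sin(p[2]); q=np.atleast_2d(q)
    return np.c_[p[0]+c*q[:,0]-s*q[:,1],p[1]+s*q[:,0]+c*q[:,1],q[:,2]]
h=[[.08,.07,.16],[.08,-.07,.16],[-.08,-.07,.16],[-.08,.07,.16]]
top=T([[515,268],[716,300],[685,527],[475,485]]); side=S([[432,86],[508,34],[710,60],[650,105]])
f=lambda p:np.r_[(proj(st,world(p,h))-top).ravel(),(proj(ss,world(p,h))-side)[:3].ravel()]
r=least_squares(f,[.37,-.18,0],loss="soft_l1"); sh=r.x; print("shield",sh,r.fun.round(1))
hinge=world(sh,[.08,.07,.15])[0]
# handle bar: bottom/top in side, top in top view
hb=lambda a:np.r_[0,0,0]
def bar(p): return np.array([[p[0],p[1],.178],[p[0],p[1],.07]])
g=lambda p:np.r_[(proj(ss,bar(p))-S([[547,117],[542,278]])).ravel(),(proj(st,bar(p)[:1])-T([[385,405]])).ravel()]
r=least_squares(g,[.35,-.08],loss="soft_l1"); b=r.x; print("bar",b,r.fun.round(1))
# gun
gp=[[.0135,.015,.18],[-.0135,.015,.18],[-.0135,.045,.18],[.0135,.045,.18]]
hc=[[0,.03,.18]]; noz=[[0,-.088,.06]]
bc=[[.05,.045,.012],[.05,-.045,.012],[-.05,-.045,.012],[-.05,.045,.012]]
k=lambda p:np.r_[(proj(st,world(p,bc))-T([[144,271],[245,287],[226,407],[120,391]])).ravel(),(proj(st,world(p,noz))-T([[280,353]])).ravel(),
 (proj(st,world(p,hc))-T([[97,322]])).ravel(),(proj(ss,world(p,hc))-S([[360,228]])).ravel(),(proj(ss,world(p,bc))-S([[270,515],[0,0],[498,478],[434,572]]))[[0,2,3]].ravel()]
r=least_squares(k,[.4,.15,0],loss="soft_l1"); gu=r.x; print("gun",gu,r.fun.round(1))
d=b-hinge[:2]; print("hinge",hinge,"r",np.linalg.norm(d), "exp",np.hypot(.12,.042))
# shut: handle at (-.12,.042) in shield frame; opening clockwise
a0=np.arctan2(.042,-.12)+sh[2]; print("door angle",(a0-np.arctan2(d[1],d[0])+np.pi)%(2*np.pi)-np.pi)
print("gun_handle",world(gu,[0,.03,.15]),"tip",world(gu,[0,-.006,.16]))
print(proj(st,[[0,0,0],[.205,.51,.215]]), "obj", atz(st,[[150,195],[188,200],[210,210]],0.15), proj(ss,[.205,.51,.2]))
E
python3 fit.py
```

```text
shield [ 0.4992 -0.1369 -0.2094] [-0.6 -1.7  0.2 -0.3 -0.2  3.   0.1  3.6 -2.  -1.9 -1.2 -1.5  2.2 -1. ]
bar [0.497  0.0085] [ 0.4 -2.2 -0.5 -0.7 -0.8  0.2]
gun [ 0.554   0.1721 -0.1816] [-2.3 -0.1 -0.5  0.  -1.   0.5 -1.6 -0.   0.1  0.1 -0.5 -0.7 -0.1 -1.9
 -2.2 -2.1  1.3 -3.4  1.6 -4.5]
hinge [ 0.5921 -0.0851  0.15  ] r 0.13345621574313607 exp 0.12713772060250253
door angle 0.23164630849944512
gun_handle [[0.5594 0.2016 0.15  ]] tip [[0.5529 0.1662 0.16  ]]
[[307.6753 502.3101]
 [ 29.5597 447.8929]] obj [[0.6873 0.3228 0.15  ]
 [0.6733 0.239  0.15  ]
 [0.6498 0.1909 0.15  ]] [[691.1792 450.6618]]
```

```bash
cat >> h.py <<'E'
from scipy.spatial.transform import Rotation as Ro
def to(p,yaw,ob=None):
    ob=ob or robot.get_obs(); R0=Ro.from_euler("xyz",ob["ee_rot"]); R1=Ro.from_euler("xyz",[np.pi,0,yaw])
    sh=R0.inv().apply(np.array(p)-ob["tool_pos"]); tu=(R0.inv()*R1).as_rotvec(degrees=True)
    return np.r_[sh.round(3),tu.round(1)]
E
python3 -c "
from h import *
print(to([.497,.0085,.215],2.68))"
```

```text
[-4.58e-01 -3.57e-01  1.00e-03  0.00e+00 -0.00e+00  4.60e+00]
```

servo_tool(
  commands=[-0.458,-0.357,-0.01,0,0,4.6,0.034,-0.458,-0.357,-0.01,0,0,4.6,0.034,-0.458,-0.357,-0.01,0,0,4.6,0.034,-0.458,-0.357,-0.01,0,0,4.6,0.034,-0.458,-0.357,-0.01,0,0,4.6,0.034,-0.458,-0.357,-0.01,0,0,4.6,0.034,-0.458,-0.357,-0.01,0,0,4.6,0.034,-0.458,-0.357,-0.01,0,0,4.6,0.034,-0.458,-0.357,-0.01,0,0,4.6,0.034,-0.458,-0.357,-0.01,0,0,4.6,0.034],
)

```text
time: 2.35
tool_pos: [0.4979, 0.0055, 0.2261]
ee_rot: [-3.141, -0.0, 2.675]
wrist_force: [0.8, -0.6, -0.1]
width: 0.0341
finger_force: 0.0
```

servo_tool(
  commands=[0,0,0,0,0,0,0.034,0,0,0,0,0,0,0.034,0,0,0,0,0,0,0.034],
)

```text
time: 2.72
tool_pos: [0.4964, 0.01, 0.2268]
ee_rot: [3.141, 0.0, 2.682]
wrist_force: [-0.2, 0.1, -0.5]
width: 0.0338
finger_force: 0.0
```

```bash
python3 - <<'E'
from h import *
ob=robot.get_obs(); print(ob["tool_pos"],ob["ee_rot"],ob["width"],ob["joint_positions"])
s=snapshot("side"); print(to([.497,.0085,.145],2.68))
p=proj(s,[ob["tool_pos"],ob["tool_pos"]-[0,0,.011],[.497,.0085,.178]]); print(p)
cv2.imwrite("pics/s1.png",cv2.resize(s["img"][80:290,220:480],None,fx=2.85,fy=2.85,interpolation=cv2.INTER_CUBIC))
E
```

```text
[0.49642571 0.01002527 0.22677178] [3.14103060e+00 2.10269577e-04 2.68199206e+00] 0.03381476860976682 [-9.43577157e-02 -3.45459049e-02  1.47507927e+00  4.53691992e-04
  1.70066213e+00 -1.20549467e+00]
[-0.001 -0.001  0.082  0.     0.     0.1  ]
[[343.45223073 165.80648649]
 [343.16245266 172.22503915]
 [341.98082439 193.49415094]]
```

View pics/s1.png

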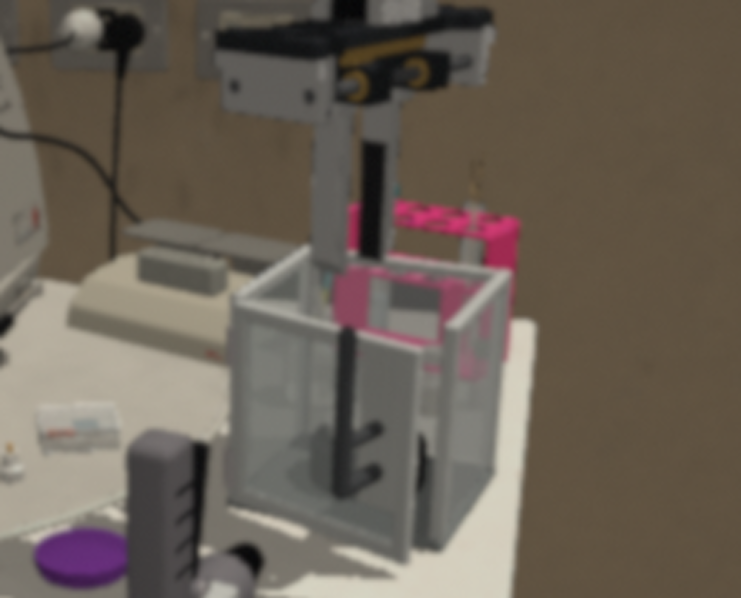

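The side picture shows the two fingers at crop (330,265) and (372,258), straddling the line of the bar, whose top is at crop (346,330). That agrees with the prediction, so I'll descend.

servo_tool(
  commands=[0,-0.001,0.02,0,0,0,0.034,0,-0.001,0.035,0,0,0,0.034,0,-0.001,0.05,0,0,0,0.034,0,-0.001,0.05,0,0,0,0.034],
)

```text
time: 3.28
tool_pos: [0.4955, 0.0079, 0.1747]
ee_rot: [-3.141, -0.003, 2.68]
wrist_force: [0.1, 0.2, -0.0]
width: 0.0339
finger_force: 0.0
```

```bash
python3 - <<'E'
from h import *
a=snapshot("top")["img"];b=snapshot("side")["img"]
f=lambda i,y,x:cv2.resize(i[y:y+100,x:x+100],None,fx=4,fy=4,interpolation=cv2.INTER_CUBIC)
cv2.imwrite("pics/c2.png",np.hstack([f(a,220,250),f(b,150,290)]))
E
```

```text
(no output)
```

View pics/c2.png

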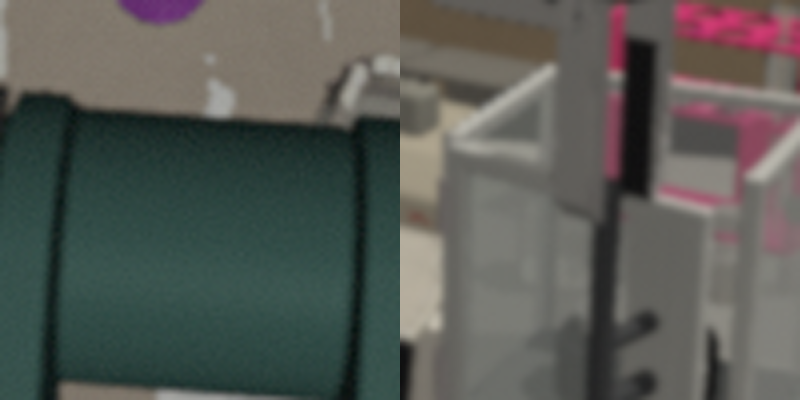

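The arm hides the bar in the top view. In the side view the bar rises between the near finger (580,200) and the far one (640,190), and no force shows. I'll go lower and close to a loose cage.

servo_tool(
  commands=[0,0,0.015,0,0,0,0.034,0,0,0.027,0,0,0,0.034,0,0,0.027,0,0,0,0.024,0,0,0.027,0,0,0,0.015,0,0,0.027,0,0,0,0.015,0,0,0.027,0,0,0,0.015,0,0,0.027,0,0,0,0.0,0,0,0.027,0,0,0,0.0,0,0,0.027,0,0,0,0.0,0,0,0.027,0,0,0,0.0],
)

```text
time: 4.62
tool_pos: [0.4967, 0.0076, 0.1498]
ee_rot: [3.141, 0.001, 2.68]
wrist_force: [0.6, -0.1, 1.2]
width: 0.0116
finger_force: 30.0
```

```bash
cat > arc.py <<'E'
from h import *
import sys
np.set_printoptions(precision=3,suppress=True)
ob=robot.get_obs(); print(ob["tool_pos"],ob["ee_rot"][2],ob["width"],ob["wrist_force"],ob["finger_force"])
sy=-.2094; hinge=np.array([.5852,-.0836])
d=ob["tool_pos"][:2]-hinge; r=np.hypot(*d); a=np.arctan2(d[1],d[0]); print("r",r,"door",np.arctan2(.042,-.12)+sy-a)
for da in np.arange(.12,1.3,.12):
    p=np.r_[hinge+.127*np.array([np.cos(a-da),np.sin(a-da)]),ob["tool_pos"][2]]
    print(round(da,2),to(p,ob["ee_rot"][2]-da,ob).round(3))
E
python3 arc.py
```

```text
[0.497 0.008 0.15 ] 2.679548649783177 0.011555432005170176 [ 0.612 -0.136  1.2  ] 30.000402331352234
r 0.12711856912359218 door 0.25424828387699083
0.12 [-0.006  0.014  0.     0.     0.     6.9  ]
0.24 [-0.014  0.027  0.     0.     0.    13.8  ]
0.36 [-0.023  0.039  0.     0.     0.    20.6  ]
0.48 [-0.033  0.051  0.     0.     0.    27.5  ]
0.6 [-0.045  0.06   0.     0.     0.    34.4  ]
0.72 [-0.058  0.068  0.     0.     0.    41.3  ]
0.84 [-0.071  0.075  0.     0.     0.    48.1  ]
0.96 [-0.086  0.08   0.     0.     0.    55.   ]
1.08 [-0.101  0.083  0.     0.     0.    61.9  ]
1.2 [-0.116  0.085  0.     0.     0.    68.8  ]
```

Bar gripped: 11.6 mm opening, radius 127 mm as expected. I'll swing the door in two calls with a slightly loosened cage, checking the force in between.

servo_tool(
  commands=[0,0,0,0,0,0,0.015,-0.003,0.007,0,0,0,3.4,0.015,-0.006,0.014,0,0,0,6.9,0.015,-0.01,0.02,0,0,0,10.3,0.015,-0.014,0.027,0,0,0,13.8,0.015,-0.018,0.033,0,0,0,17.2,0.015,-0.023,0.039,0,0,0,20.6,0.015,-0.028,0.045,0,0,0,24,0.015,-0.033,0.051,0,0,0,27.5,0.015,-0.033,0.051,0,0,0,27.5,0.015],
)

```text
time: 5.88
tool_pos: [0.5488, 0.0386, 0.1489]
ee_rot: [-3.141, -0.001, 2.201]
wrist_force: [-0.4, 0.1, 0.5]
width: 0.015
finger_force: 0.0
```

```bash
python3 arc.py
```

```text
[0.549 0.039 0.149] 2.200511558383749 0.014977207948521885 [-0.444  0.05   0.477] 0.0
r 0.12752992716145847 door 0.7348922583075035
0.12 [-0.006  0.014 -0.    -0.    -0.     6.9  ]
0.24 [-0.014  0.027 -0.    -0.    -0.    13.8  ]
0.36 [-0.023  0.039 -0.    -0.1   -0.    20.6  ]
0.48 [-0.034  0.05  -0.    -0.1   -0.    27.5  ]
0.6 [-0.045  0.06  -0.    -0.1   -0.    34.4  ]
0.72 [-0.058  0.068 -0.    -0.1   -0.    41.3  ]
0.84 [-0.072  0.075 -0.    -0.1   -0.    48.1  ]
0.96 [-0.086  0.08  -0.    -0.1   -0.    55.   ]
1.08 [-0.101  0.083 -0.    -0.1   -0.    61.9  ]
1.2 [-0.116  0.084 -0.    -0.1   -0.    68.8  ]
```

servo_tool(
  commands=[-0.003,0.007,0,0,0,3.4,0.015,-0.006,0.014,0,0,0,6.9,0.015,-0.014,0.027,0,0,0,13.8,0.015,-0.023,0.039,0,0,0,20.6,0.015,-0.034,0.05,0,0,0,27.5,0.015,-0.045,0.06,0,0,0,34.4,0.015,-0.058,0.068,0,0,0,41.3,0.015,-0.065,0.072,0,0,0,44.7,0.015,-0.065,0.072,0,0,0,44.7,0.015,-0.065,0.072,0,0,0,44.7,0.03],
)

```text
time: 7.12
tool_pos: [0.6448, 0.0284, 0.1493]
ee_rot: [-3.141, -0.0, 1.421]
wrist_force: [0.1, 0.3, 0.4]
width: 0.0216
finger_force: 0.0
```

servo_tool(
  commands=[0,0,0,0,0,0,0.032,0,0,0,0,0,0,0.032,0,0,-0.03,0,0,0,0.032,0,0,-0.07,0,0,0,0.032,0,0,-0.1,0,0,0,0.032,0,0,-0.1,0,0,0,0.032],
)

```text
time: 7.88
tool_pos: [0.6464, 0.0283, 0.2533]
ee_rot: [3.134, -0.001, 1.42]
wrist_force: [-0.2, -0.1, -0.3]
width: 0.0319
finger_force: 0.0
```

```bash
python3 - <<'E'
from h import *
ob=robot.get_obs(); print(ob["tool_pos"],ob["ee_rot"],ob["wrist_force"])
print(to([.4,.1,.26],2.2), to([.561,.19,.245],2.96))
s=snapshot("side"); cv2.imwrite("pics/s3.png",s["img"])
E
```

```text
[0.64644368 0.02834337 0.25326123] [ 3.13448178e+00 -8.68575932e-04  1.41975262e+00] [-0.20042687 -0.06713413 -0.33841148]
[ 3.40e-02 -2.54e-01 -9.00e-03  4.00e-01  1.00e-01 -4.47e+01] [ 1.47e-01 -1.09e-01  8.00e-03  4.00e-01  3.00e-01 -8.82e+01]
```

View pics/s3.png

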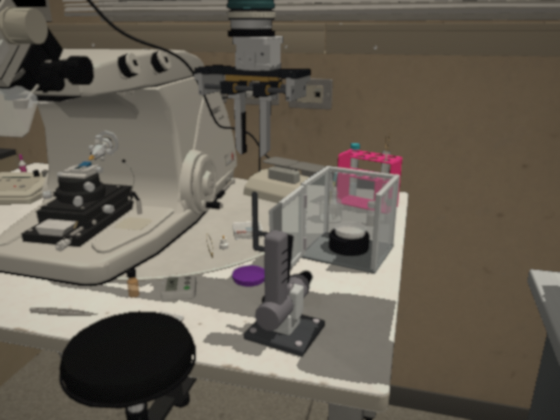

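The door now stands wide open, with its edge and handle at about (255–295,220). The dish still lies on its pedestal at (350,232), and the gun is clear at (280,290). Next I'll go above the gun with the fingers fully open.

```bash
python3 -c "
from h import *
print(to([.5578,.1927,.255],2.96))"
```

```text
[ 1.49e-01 -1.12e-01 -5.00e-03  1.00e-01  1.00e-01 -8.83e+01]
```

servo_tool(
  commands=[0.149,-0.112,-0.005,0,0,-88.3,0.094,0.149,-0.112,-0.005,0,0,-88.3,0.094,0.149,-0.112,-0.005,0,0,-88.3,0.094,0.149,-0.112,-0.005,0,0,-88.3,0.094,0.149,-0.112,-0.005,0,0,-88.3,0.094,0.149,-0.112,-0.005,0,0,-88.3,0.094,0.149,-0.112,-0.005,0,0,-88.3,0.094,0.149,-0.112,-0.005,0,0,-88.3,0.094,0.149,-0.112,-0.005,0,0,-88.3,0.094,0.149,-0.112,-0.005,0,0,-88.3,0.094],
)

```text
time: 9.18
tool_pos: [0.5561, 0.1923, 0.2519]
ee_rot: [-3.14, -0.004, 2.96]
wrist_force: [0.3, -0.4, 0.2]
width: 0.094
finger_force: 0.0
```

servo_tool(
  commands=[0,0,0,0,0,0,0.094,0,0,0,0,0,0,0.094,0,0,0,0,0,0,0.094],
)

```text
time: 9.55
tool_pos: [0.557, 0.1925, 0.2544]
ee_rot: [3.142, -0.0, 2.96]
wrist_force: [-0.2, -0.0, 0.7]
width: 0.0941
finger_force: 0.0
```

```bash
python3 - <<'E'
from h import *
ob=robot.get_obs(); print(ob["tool_pos"],ob["ee_rot"],ob["width"])
print(to([.5578,.1927,.142],2.96))
s=snapshot("side"); cv2.imwrite("pics/s4.png",cv2.resize(s["img"][120:360,180:430],None,fx=2.5,fy=2.5,interpolation=cv2.INTER_CUBIC))
R=Ro.from_euler("xyz",ob["ee_rot"]).as_matrix(); q=ob["tool_pos"]
for sg in(1,-1): print((proj(s,q+R@[0,sg*.047,.011])-[180,120])*2.5,(proj(s,q+R@[0,sg*.047,.124])-[180,120])*2.5)
E
```

```text
[0.55696461 0.19245211 0.25440786] [ 3.14156186e+00 -2.57313843e-05  2.96030795e+00] 0.09413684771794523
[-0.001  0.     0.112  0.    -0.     0.   ]
[[208.0953867  193.48641358]] [[211.020447   392.33107338]]
[[283.7061607  143.54054385]] [[282.23636821 324.16134392]]
```

View pics/s4.png

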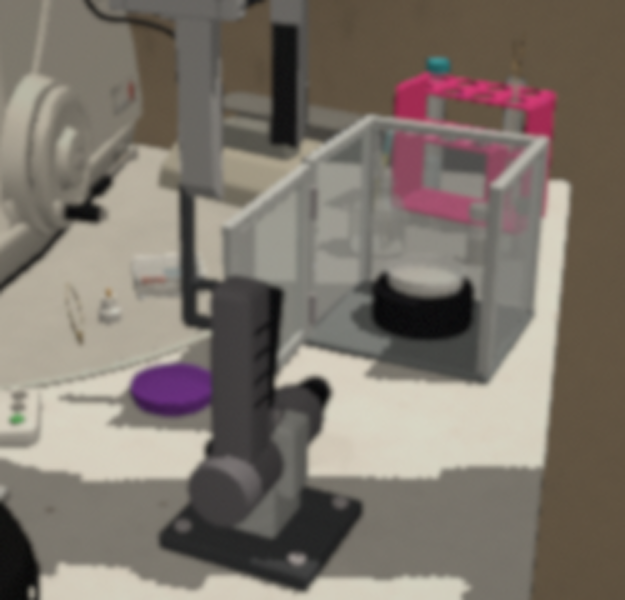

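The near finger is at crop (200,190) and the far one at (290,145). They straddle the handle, whose top is at (248,290), with the trigger at (272,300). The door is open and the dish is in place. I'll descend in two steps.

servo_tool(
  commands=[-0.001,0,0.03,0,0,0,0.094,-0.001,0,0.06,0,0,0,0.094,-0.001,0,0.08,0,0,0,0.094,-0.001,0,0.085,0,0,0,0.094,-0.001,0,0.085,0,0,0,0.094],
)

```text
time: 10.22
tool_pos: [0.5581, 0.1923, 0.1699]
ee_rot: [3.141, 0.0, 2.96]
wrist_force: [-1.1, -0.8, 0.3]
width: 0.0939
finger_force: 0.0
```

```bash
python3 - <<'E'
from h import *
s=snapshot("side"); cv2.imwrite("pics/s5.png",cv2.resize(s["img"][160:340,200:370],None,fx=3.3,fy=3.3,interpolation=cv2.INTER_CUBIC))
E
```

```text
(no output)
```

View pics/s5.png

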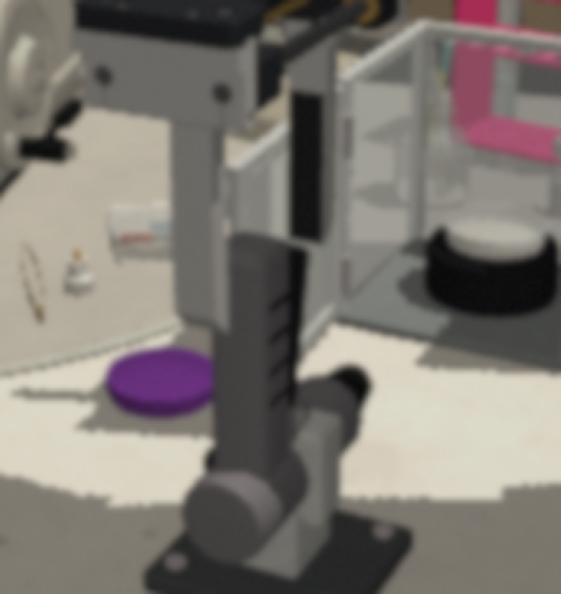

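The near finger's tip is at crop (205,320) and the far one's at (305,240). The handle lies midway between them at (262,285), and no force shows. I'll go down the rest and squeeze.

servo_tool(
  commands=[0,0,0.015,0,0,0,0.094,0,0.001,0.027,0,0,0,0.094,0,0.003,0.027,0,0,0,0.08,0,0.003,0.027,0,0,0,0.07,0,0.003,0.027,0,0,0,0.06,0,0.003,0.027,0,0,0,0.05,0,0.003,0.027,0,0,0,0.044,0,0.003,0.027,0,0,0,0.036,0,0.003,0.027,0,0,0,0.036,0,0.003,0.027,0,0,0,0.036],
)

```text
time: 11.52
tool_pos: [0.5592, 0.1949, 0.1434]
ee_rot: [-3.141, 0.002, 2.96]
wrist_force: [0.3, -3.2, 5.7]
width: 0.0404
finger_force: 30.0
```

The opening is 40.4 mm with the full 30 N on the pads, so the trigger is home. I'll hold it for over two seconds.

servo_tool(
  commands=[0,0,0,0,0,0,0.036,0,0,0,0,0,0,0.036,0,0,0,0,0,0,0.036,0,0,0,0,0,0,0.036,0,0,0,0,0,0,0.036,0,0,0,0,0,0,0.036,0,0,0,0,0,0,0.036,0,0,0,0,0,0,0.036,0,0,0,0,0,0,0.036,0,0,0,0,0,0,0.036],
)

```text
time: 12.78
tool_pos: [0.5592, 0.1949, 0.1434]
ee_rot: [-3.141, 0.002, 2.96]
wrist_force: [0.8, -3.4, 5.5]
width: 0.0406
finger_force: 30.0
```

servo_tool(
  commands=[0,0,0,0,0,0,0.036,0,0,0,0,0,0,0.036,0,0,0,0,0,0,0.036,0,0,0,0,0,0,0.036,0,0,0,0,0,0,0.036,0,0,0,0,0,0,0.036,0,0,0,0,0,0,0.036,0,0,0,0,0,0,0.036,0,0,0,0,0,0,0.036,0,0,0,0,0,0,0.036],
)

```text
time: 14.02
tool_pos: [0.5592, 0.1949, 0.1434]
ee_rot: [-3.141, 0.002, 2.96]
wrist_force: [0.7, -2.8, 5.7]
width: 0.0404
finger_force: 30.0
```

servo_tool(
  commands=[0,0,0,0,0,0,0.06,0,-0.003,0,0,0,0,0.094,0,-0.004,0,0,0,0,0.094,0,-0.004,0,0,0,0,0.094,0,-0.004,0,0,0,0,0.094,0,-0.004,0,0,0,0,0.094,0,-0.004,-0.02,0,0,0,0.094,0,-0.004,-0.05,0,0,0,0.094,0,-0.004,-0.08,0,0,0,0.094,0,-0.004,-0.1,0,0,0,0.094],
)

```text
time: 15.28
tool_pos: [0.5582, 0.1917, 0.2445]
ee_rot: [3.14, 0.002, 2.961]
wrist_force: [-0.4, 0.9, 0.1]
width: 0.0943
finger_force: 0.0
```

servo_tool(
  commands=[0,0,-0.01,0,0,0,0.094,0,0,-0.02,0,0,0,0.094,0,0,-0.02,0,0,0,0.094,0,0,-0.02,0,0,0,0.094],
)

```text
time: 15.78
tool_pos: [0.5575, 0.1913, 0.2615]
ee_rot: [-3.141, -0.002, 2.961]
wrist_force: [-0.1, -0.8, -0.9]
width: 0.094
finger_force: 0.0
```

```bash
python3 - <<'E'
from h import *
ob=robot.get_obs(); print(ob["time"],ob["tool_pos"],ob["wrist_force"],ob["width"],ob["qvel"])
s=snapshot("side"); cv2.imwrite("pics/s6.png",cv2.resize(s["img"][120:360,150:430],None,fx=2.5,fy=2.5,interpolation=cv2.INTER_CUBIC))
E
```

```text
15.775 [0.55752404 0.19125459 0.26145859] [-0.14048108 -0.80610919 -0.93225013] 0.09400438146943858 [-0.00017102  0.00308065  0.00420527 -0.00204437  0.00174717  0.00108739]
```

View pics/s6.png

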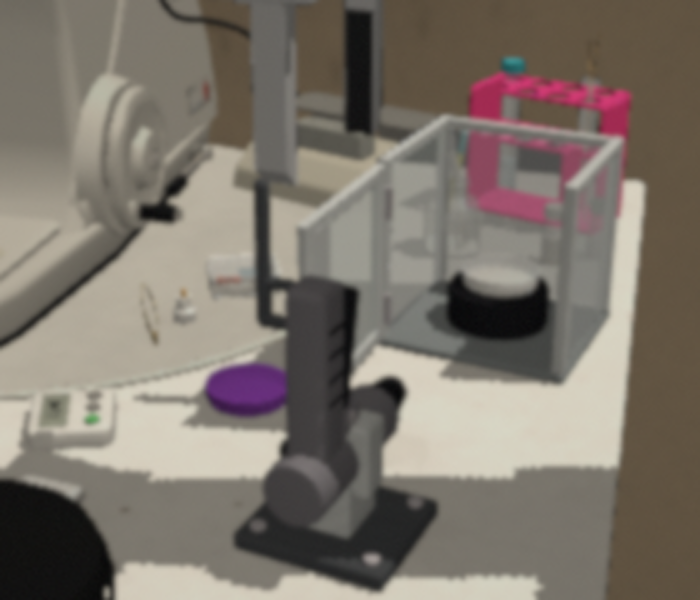

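The door is still wide open at crop (340,260), and the trigger at (345,300) leans out as it did at the start. The dish is on its pedestal at (500,280), and the fingers are clear of everything. I'll hand the job in.

```bash
python3 -c "
from h import *
print(close_job())"
```

```text
the job is handed in; nothing more can be done
None
```

The job is handed in: the door was swung to about 1.5 rad and left open, the trigger was held fully home for over 2.5 s and sprang back, the dish still lies on its pedestal, and nothing else was touched; the hand-in returned no verdict.

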